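Shut the shaker and hang it back on the rail

ROBOT

A 7-joint arm with a two-finger parallel gripper is mounted at the origin on the work surface. World frame = base frame: x ahead of the robot, y to its left, z up, the work surface at z = 0. Lengths are in mm, angles in rad, forces in N, time in s.
With the tool pointing down it reaches from about 400 to 875 mm from the base axis. Payload 4.4 kg.
Tool frame: the origin (TCP) lies at the very end of the fingers, on their centre line; the grasp point (between the pads) lies 19 mm behind it; z points along the fingers, y is the direction in which the jaws open and shut (so a half turn about z gives the same grasp; the last joint's range is limited). The gripper opens to 85 mm and grips with 20 to 120 N. Pads are 22 mm wide; open, the fingers measure 114 mm over their backs; the gripper's body (76 mm by 85 mm) begins 54 mm behind the grasp point. The pads swing forward as they close: fully open they stand 13 mm farther back than shut.
Start: joints at [-1.255, 0.628, 0.038, 1.517, -0.027, 0.996, -0.02], TCP at [242.162, 603.221, 231.313] pointing down, gripper open.
Joint ranges: [-3.06, 3.06], [-0.37, 2.12], [-1.25, 1.32], [0.18, 2.47], [-1.1, 4.24], [0.23, 1.98], [-2.94, 2.94]. Speed limits (rad/s): [2.57, 2.57, 3.14, 3.14, 3.14, 3.14, 3.14].

INTERFACE

Orientations are given as [roll, pitch, yaw] about the fixed x, y, z axes, in that order (R = Rz(yaw) Ry(pitch) Rx(roll)).
In Python, from cell import read_state, get_image, calibration, finish_job gives the robot as it stands. The module is installed in compiled form; this text tells all that it offers.
- The arm moves only by the tool apply_moves, never from a script. Its argument "increments" is a list of rows, each an object of numbers: "tx", "ty", "tz": the shift along the world's x, y, z in m; "rx", "ry", "rz": the turn, a rotation vector about the world's x, y, z in units of 5 degrees (1.0 is 5 degrees); "claw": the finger opening in m, from 0 to 0.0854. In form: [{"tx": .., "ty": .., "tz": .., "rx": .., "ry": .., "rz": .., "claw": ..}, ...]. A call has 1 to 12 rows; each row is the pose to reach, as a shift and turn from the pose commanded when the call began; what a row does not reach only later rows make up. A row lasts 1/10 s, in which the tool goes at most 50 mm and 8.59 degrees, less where a joint would pass 70% of its speed; a pose out of reach is approached as far as the arm can. A call with a gripper value outside its range is refused whole. The fingers move at their own pace and stop on an object; the grip force is fixed at half the most. Time passes only in rows, so rows that repeat a pose let the fingers close. It gives the time, the measured TCP pose, the force and the opening at its end, in the units of the state.
- read_state(): the state, without advancing time (a new reading comes with each control period).
- get_image(name): name is "scene" or "side" or "wrist"; returns the picture (480x640x3 uint8, red, green, blue); there is no depth.
- calibration(name): a dict with "camera_matrix" (3x3 intrinsics, pixels), "origin" and "attitude" of the camera in the world. Camera axes: x right, y up, looking along -z (the intrinsics and any distortion apply to the point x, -y, -z); pixel columns grow to the right and rows downward; lengths in mm; the calibration is good to about 2 mm. A picture is of the moment at which its call begins: read the wrist's pose just before it. calibration takes no time and is no camera call; for the wrist camera it gives the pose at the moment of the call.
- finish_job(): hands the job in, once; it reports no verdict.
The state is a dict: "clock": time; "qpos": joint angles; "qd": joint speeds; "tau": joint torques, N m; "eef_pos": TCP position; "tool_rot": TCP orientation; "force": force on the tool from outside, world axes, zero at the start; "torque": the same for the moment, N m; "width": finger opening in mm.
Only numpy, scipy, OpenCV 4.12 (cv2) and the standard library are available. Lean on these libraries where they do the work, as an engineer would, in place of code of your own. Each camera call takes 0.05 s, during which the arm holds its last target. There are 200 camera calls.

TASK

Put the steel shaker away. While it stands on the worktop, turn its cap shut, so that the cap's opening lies over the blank part of the lid and the finger rib points in line with the hook; then lift it and lower its hook over the flat rail in the one free gap, between the square tin and the round cup, and let go only once it hangs there. Do not unhook or shift the other things on the rail, nor the mug and the jar that stand in the shaker's row.

Things in the scene. Friction and masses are not known exactly. Their poses are not given: they have to be found in the camera images.
- shaker_mid (a point): Centre, 44 mm up, of the shaker's round steel body, 56 mm in diameter, 88 mm high, about 0.28 kg, standing loose in a row with a jar and a mug. z is up along its axis, +x points from the axis to its hook. The body can be gripped from any side between 56 and 88 mm above its bottom, clear of the hook and of the black turning cap (53 mm in diameter) on top.
- shaker_hook (a point): Seat of the shaker's hook, 35 mm along +x from its axis and 50 mm above its bottom: underside of a bent strap 18 mm wide, 4 mm thick. The strap's leg hangs down behind, to 15 mm above the shaker's bottom, its foot flared out to 51 mm from the axis. The slot between body and leg is 14 mm wide and open downwards; this point is in its middle. Axes as the shaker's.
- cap (a joint): Angle (rad) of the cap on the shaker, growing counter-clockwise from above, -1.5 to 1.5. At 0, shut, the rib lies in line with the hook and the cap's opening, a 50 degree sector square to the rib, is on the shaker's +y side over blank plate; at 1.15 it is over small sprinkle holes, at -1.15 over a large pouring hole. Starts at 0.8 to 1.4. Light friction (0.012 N m), no spring, no click.
- cap_rib (a point): Middle of the cap's finger rib: a black bar 46 mm long (this point's x), 10 mm thick (y), 14.5 mm high, standing across the cap's flat top. The cap's top is 98 mm, this point 105 mm and the rib's top 112.5 mm above the shaker's bottom. Turns with the cap.
- rail_top (a point): Middle of the top edge of the rail, a flat steel bar on edge, 450 mm long (this point's y), 6 mm thick (x), 45 mm high, on slim posts at its ends. Top edge 235 mm above the worktop. +x points away from the robot. The shaker hangs on the -x side with the bar in its hook's slot, its bottom then 185 mm above the worktop, and leans up to about 0.2 rad. Fixed, in a different place and yaw each time.
- tin_mid (a point): Centre (40 mm up) of the square steel tin, open at the top, 72 x 72 x 80 mm, hung loosely by a strap hook at its rim on the rail, on one side of the free gap. Its rim is level with the rail's top edge; the 4 mm strap over the rail is its highest part.
- cup_mid (a point): Centre (47 mm up) of the round steel cup, open at the top, 72 mm in diameter, 95 mm high, hung in the same way on the other side of the free gap. Tin and cup may change sides; the gap between them is 74 to 90 mm wide and its middle is half-way between their centres.
- ladle_mid (a point): Middle of the handle of a small steel ladle, 190 mm long, bowl 66 mm wide, hung by its bent handle near one end of the rail. To be left alone.
- skimmer_mid (a point): Middle of the handle of a small perforated steel skimmer, 205 mm long, disc 70 mm wide, hung near the other end of the rail (it may change places with the ladle). To be left alone.
- mug_mid (a point): Centre of a white mug, 78 mm in diameter and 92 mm high, standing in the shaker's row. To be left alone.
- jar_mid (a point): Centre of a glass jar with a plain black lid, 60 mm in diameter and 95 mm high, no hook, standing in the shaker's row. To be left alone.
There are look-alikes about, which are no part of the job. What is shaped like the part that bears shaker_mid but orange or red is not meant.

How it is judged:
By the outcome, as a careful person would: the job done as asked, in the order asked, and still so for the second after the job is handed in, with the robot touching nothing.
It also fails if it takes over 58 s, if anything falls off the work surface, if the arm or the gripper's body presses on something with over 40 N, if the wrist force passes 120 N, or if a joint passes its speed limit or range.

## Working session

There is one attempt and no reset: what is moved stays moved. The work goes in short steps, Python scripts to look and compute and a tool call to move; the robot and the scene stay as the last step left them, time stands still between calls to the robot, and variables do not carry over. Pictures are saved under pics/ and viewed, about 8 in all and at most 12, crops included, and the job is handed in when it is done.

Besides the shell and the picture viewer there is one more tool, called after "Emit:" as name(argument=value, ...) on one line, values as JSON. apply_moves: Moves the arm, as the interface text tells. Its arguments: {"type":"object","properties":{"increments":{"type":"array"}},"required":["increments"]}

```bash
mkdir -p pics
cat > h.py <<'E'
import numpy as np, cv2
from cell import *
from scipy.spatial.transform import Rotation as R
np.set_printoptions(precision=1,suppress=True)
def cal(n):
    c=calibration(n); return c
def att(c):
    a=np.array(c["attitude"],float)
    return a if a.shape==(3,3) else R.from_euler('xyz',a).as_matrix()
def ray(c,u,v):
    K=np.array(c["camera_matrix"]); d=np.linalg.inv(K)@[u,v,1]
    return np.array(c["origin"],float), att(c)@np.array([d[0],-d[1],-d[2]])
def plane(c,u,v,z):
    o,d=ray(c,u,v); return o+d*(z-o[2])/d[2]
def proj(c,p):
    q=att(c).T@(np.array(p,float)-np.array(c["origin"])); K=np.array(c["camera_matrix"])
    r=K@np.array([q[0],-q[1],-q[2]]); return r[:2]/r[2]
def save(n,f):
    im=get_image(n); cv2.imwrite("pics/"+f,im[:,:,::-1]); return im
E
python3 - <<'E'
from h import *
for n in("scene","side","wrist"):
    print(n,calibration(n)); save(n,n+"0.png")
print(read_state())
E
```

```text
scene {'camera_matrix': array([[531.8,   0. , 316.5],
       [  0. , 531.8, 229. ],
       [  0. ,   0. ,   1. ]]), 'origin': array([1116.1,  606.4, 1021.2]), 'attitude': array([ 0.8, -0. ,  2.4])}
side {'camera_matrix': array([[623.7,   0. , 317.4],
       [  0. , 623.7, 249.7],
       [  0. ,   0. ,   1. ]]), 'origin': array([ 440.6, -899.9,  961.3]), 'attitude': array([ 0.8,  0. , -0.1])}
wrist {'camera_matrix': array([[335.2,   0. , 321.6],
       [  0. , 335.2, 241.2],
       [  0. ,   0. ,   1. ]]), 'origin': array([177.2, 630. , 372.7]), 'attitude': array([-0.3,  0. ,  1.2])}
{'clock': 0.15, 'qpos': array([-1.3,  0.6,  0. ,  1.5, -0. ,  1. , -0. ]), 'qd': array([-0., -0.,  0., -0.,  0., -0., -0.]), 'tau': array([  0. , -56.4,   1.2, -19.4,   0. ,   0. ,  -0. ]), 'eef_pos': array([242. , 602.8, 230.6]), 'tool_rot': array([-3.1, -0. ,  2.8]), 'force': array([-0.4, -0.6,  0.7]), 'torque': array([ 0., -0.,  0.]), 'width': 85.66712983712337}
```

View pics/scene0.png

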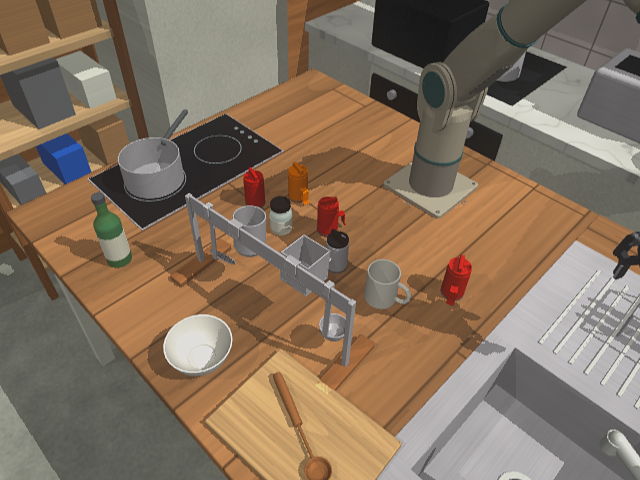

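View pics/side0.png

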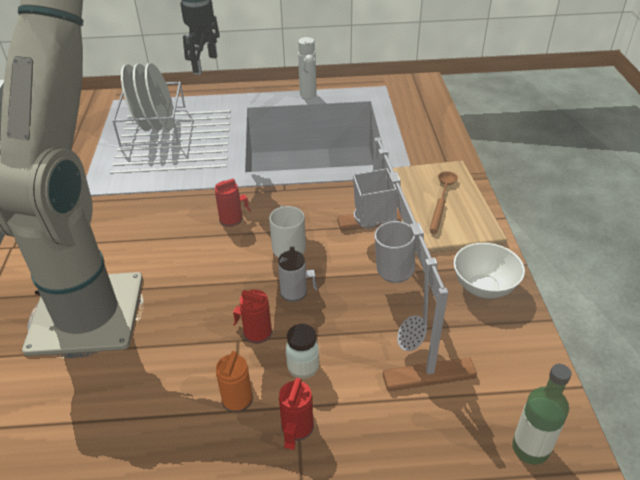

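The steel shaker is the grey one at side (292,275) and scene (338,250), between the mug (side 288,232) and the jar (302,350). The look-alikes are red (side 229,203; 255,316; 296,410) and orange (234,382). I'll confirm this in an enlarged crop.

Run:
```python
from h import *
a=cv2.imread("pics/side0.png")[235:310,255:335]; b=cv2.imread("pics/scene0.png")[220:280,300:364]
c=cv2.imread("pics/side0.png")[130:330,340:460]
f=lambda x,k:cv2.resize(x,None,fx=k,fy=k,interpolation=cv2.INTER_CUBIC)
A=f(a,4);B=f(b,4.6875)[:300,:300]
o=np.zeros((600,800,3),np.uint8);o[:300,:320]=A;o[300:300+B.shape[0],:300]=B;C=f(c,3);o[:600,330:690]=C
cv2.imwrite("pics/c1.png",o)
```

```text
(no output)
```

View pics/c1.png

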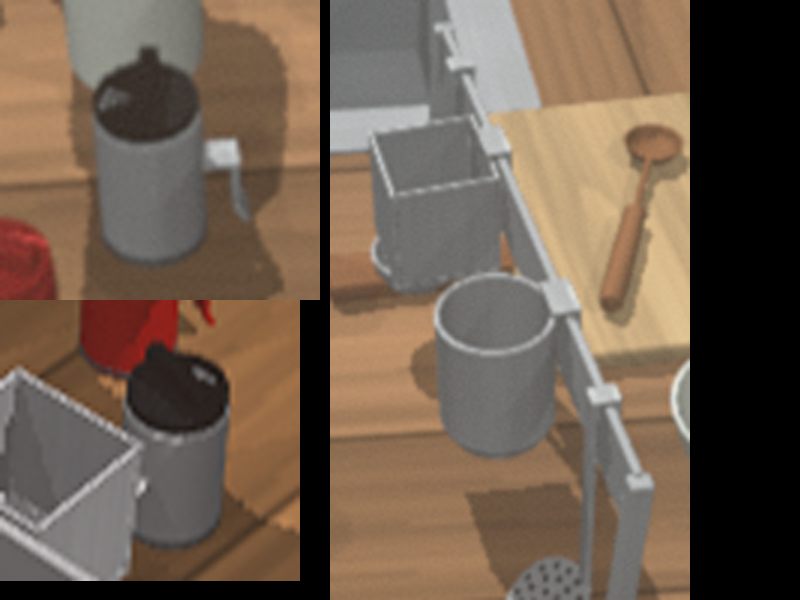

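The crop confirms it: a steel body with a black cap and a strap hook on the right (side 310,274), and the rib pointing away toward side (292,248). Tin is at side (377,195), cup at (397,250), and the straps over the rail at (393,178) and (417,229).

Run:
```python
from h import *
s=cal("side"); c=cal("scene")
P=lambda n,c,u,v,z:print(n,plane(c,u,v,z))
P("cap side",s,291.75,260,98);P("cap scene",c,338,238.8,98)
P("rim side",s,292.5,262,88)
P("hook top end",s,255+228/4,235+152/4,54);P("rib end far",s,255+149/4,235+52/4,112)
for n,u,v,z in[("farend",376.7,139,235),("tin strap",393.3,177.7,239),("cup strap",416.7,229,239),("skim strap",341+272/3,130+393/3,239),("ladle strap",340+130/3,130+63/3,239),("near",440,287,235)]:P(n,s,u,v,z)
# scene rail: corners
for n,u,v in[("scene left",189,196),("scene right",351,302)]:P(n,c,u,v,235)
C=lambda x,y:(340+(x-330)/3,130+y/3)
for p in[(371,134),(473,119),(497,178),(394,192)]:P("tin rim",s,*C(*p),235)
P("cup rim",s,*C(496,314),235); P("cup l",s,*C(437,315),235); P("cup r",s,*C(555,313),235)
P("jar",s,302,337,95);P("mug",s,287,217,92)
```

```text
cap side [433.2  17.5  98. ]
cap scene [433.4  23.   98. ]
rim side [434.4  22.   88. ]
hook top end [473.2  21.2  54. ]
rib end far [435.6  37.9 112. ]
farend [629.3 231.7 235. ]
tin strap [641.4  84.3 239. ]
cup strap [658.3 -72.2 239. ]
skim strap [ 668.  -155.8  239. ]
ladle strap [635.6 178.9 239. ]
near [ 670.3 -212.8  235. ]
scene left [ 677.4 -210.8  235. ]
scene right [635.4 237.8 235. ]
tin rim [566.1 107.4 235. ]
tin rim [635.6 117.8 235. ]
tin rim [641.1  51.8 235. ]
tin rim [573.7  43.4 235. ]
cup rim [619.3 -79.3 235. ]
cup l [584.7 -77.1 235. ]
cup r [653.9 -81.6 235. ]
jar [ 443.9 -181.3   95. ]
mug [427.9 162.2  92. ]
```

Emit:
apply_moves(increments=[{"tx": 0.1,"ty": -0.3,"tz": 0.02,"rz": -7.5,"claw": 0.05},{"tx": 0.1,"ty": -0.3,"tz": 0.02,"rz": -7.5,"claw": 0.05},{"tx": 0.1,"ty": -0.3,"tz": 0.02,"rz": -7.5,"claw": 0.05},{"tx": 0.1,"ty": -0.3,"tz": 0.02,"rz": -7.5,"claw": 0.05},{"tx": 0.1,"ty": -0.3,"tz": 0.02,"rz": -7.5,"claw": 0.05},{"tx": 0.2,"ty": -0.585,"tz": 0.02,"rz": -14.9,"claw": 0.05},{"tx": 0.2,"ty": -0.585,"tz": 0.02,"rz": -14.9,"claw": 0.05},{"tx": 0.2,"ty": -0.585,"tz": 0.02,"rz": -14.9,"claw": 0.05},{"tx": 0.2,"ty": -0.585,"tz": 0.02,"rz": -14.9,"claw": 0.05},{"tx": 0.2,"ty": -0.585,"tz": 0.02,"rz": -14.9,"claw": 0.05},{"tx": 0.2,"ty": -0.585,"tz": 0.02,"rz": -14.9,"claw": 0.05},{"tx": 0.2,"ty": -0.585,"tz": 0.02,"rz": -14.9,"claw": 0.05}])

```text
$.increments[0]: bad value
```

Emit:
apply_moves(increments=[{"tx": 0.1,"ty": -0.3,"tz": 0.02,"rx": 0,"ry": 0,"rz": -7.5,"claw": 0.05},{"tx": 0.1,"ty": -0.3,"tz": 0.02,"rx": 0,"ry": 0,"rz": -7.5,"claw": 0.05},{"tx": 0.1,"ty": -0.3,"tz": 0.02,"rx": 0,"ry": 0,"rz": -7.5,"claw": 0.05},{"tx": 0.1,"ty": -0.3,"tz": 0.02,"rx": 0,"ry": 0,"rz": -7.5,"claw": 0.05},{"tx": 0.1,"ty": -0.3,"tz": 0.02,"rx": 0,"ry": 0,"rz": -7.5,"claw": 0.05},{"tx": 0.2,"ty": -0.585,"tz": 0.02,"rx": 0,"ry": 0,"rz": -14.9,"claw": 0.05},{"tx": 0.2,"ty": -0.585,"tz": 0.02,"rx": 0,"ry": 0,"rz": -14.9,"claw": 0.05},{"tx": 0.2,"ty": -0.585,"tz": 0.02,"rx": 0,"ry": 0,"rz": -14.9,"claw": 0.05},{"tx": 0.2,"ty": -0.585,"tz": 0.02,"rx": 0,"ry": 0,"rz": -14.9,"claw": 0.05},{"tx": 0.2,"ty": -0.585,"tz": 0.02,"rx": 0,"ry": 0,"rz": -14.9,"claw": 0.05},{"tx": 0.2,"ty": -0.585,"tz": 0.02,"rx": 0,"ry": 0,"rz": -14.9,"claw": 0.05},{"tx": 0.2,"ty": -0.585,"tz": 0.02,"rx": 0,"ry": 0,"rz": -14.9,"claw": 0.05}])

```text
clock: 1.35
eef_pos: [436.2, 34.2, 251.2]
tool_rot: [3.141, -0.0, 1.46]
force: [1.6, 0.8, -0.4]
width: 49.8
```

Run:
```python
from h import *
c=cal("wrist"); print(c, read_state()["eef_pos"],read_state()["tool_rot"])
save("wrist","w1.png"); print(proj(c,[433,20,98]),proj(c,[473,21,54]))
```

```text
{'camera_matrix': array([[335.2,   0. , 321.6],
       [  0. , 335.2, 241.2],
       [  0. ,   0. ,   1. ]]), 'origin': array([444.1, 104.8, 393.5]), 'attitude': array([-0.3, -0. , -0.1])} [436.2  34.2 251.2] [ 3.1 -0.   1.5]
[319.4 241.9] [357.8 225.1]
```

View pics/w1.png

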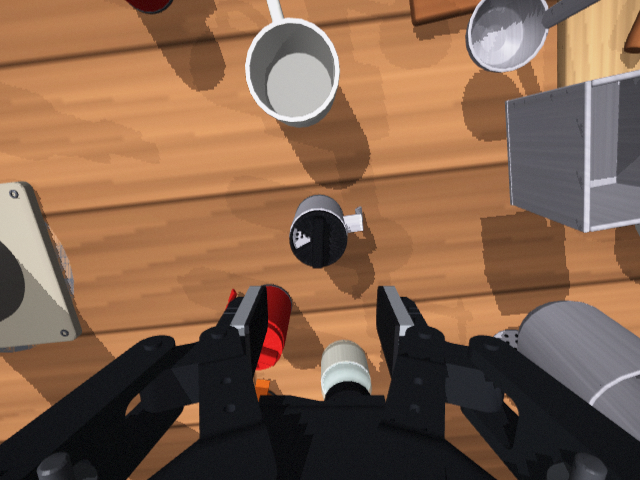

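The cap sits at wrist (318,238). Its opening with the sprinkle holes is at (300,237) and the hook at (354,222). I'll enlarge that area.

Run:
```python
from h import *
im=cv2.imread("pics/w1.png")[185:280,275:385].astype(float)/255
o=(np.clip(im**0.45,0,1)*255).astype(np.uint8)
cv2.imwrite("pics/c2.png",cv2.resize(o,None,fx=6,fy=6,interpolation=cv2.INTER_CUBIC))
```

```text
(no output)
```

View pics/c2.png

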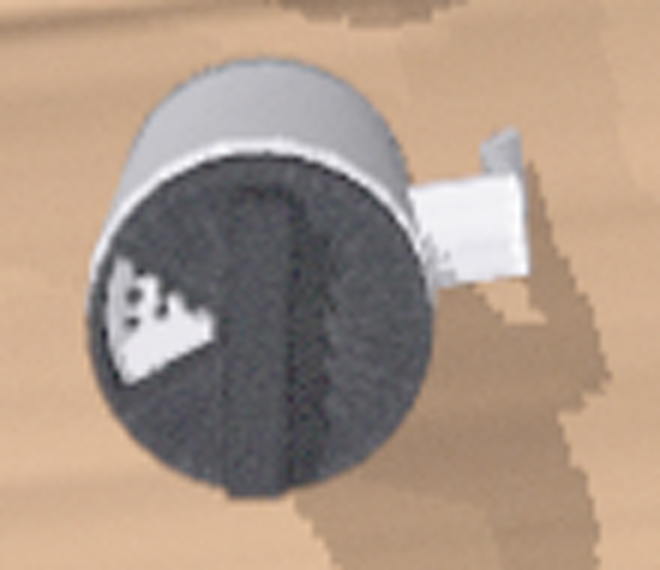

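Run:
```python
from h import *
# camera pose as printed while it stood still; recheck
c=cal("wrist"); print(c["origin"],np.round(c["attitude"],3),read_state()["eef_pos"],np.round(read_state()["tool_rot"],3))
g=lambda x,y,z:plane(c,275+x/6,185+y/6,z)
L=g(90,325,98);Rr=g(433,325,98);T=g(262,153,98);B=g(262,497,98)
print("cap c",(L+Rr)/2,(T+B)/2,"d",np.linalg.norm(L-Rr),np.linalg.norm(T-B))
a=g(265,192,112.5);b=g(256,490,112.5);print("rib",a,b,(a+b)/2,np.linalg.norm(a-b),"ang",np.degrees(np.arctan2(*(a-b)[[1,0]])))
l=g(228,340,112.5);r=g(292,340,112.5);print("rib th",np.linalg.norm(l-r),(l+r)/2)
h=[g(*p,54) for p in[(412,188),(522,175),(528,272),(435,285)]];print("hook",*h)
e=(h[1]+h[2])/2; 
for d in (h[1]-h[0],h[2]-h[3]):print(np.degrees(np.arctan2(d[1],d[0])))
print("outer mid",e, "edge normal ang",np.degrees(np.arctan2(*(h[1]-h[2])[[1,0]]))-90)
C=(L+Rr)/2; d=e-C;print("axis->hook",np.hypot(d[0],d[1]),np.degrees(np.arctan2(d[1],d[0])))
o=g(160,322,96);d=o-C;print("opening ang",np.degrees(np.arctan2(d[1],d[0])))
```

```text
[447.4  95.6 394. ] [-0.3 -0.  -0.1] [439.3  24.3 252.1] [3.1 0.  1.4]
cap c [436.1  11.6  98. ] [436.1  10.9  98. ] d 52.50103428225359 54.80553873750066
rib [439.6  35.3 112.5] [432.7  -9.6 112.5] [436.2  12.8 112.5] 45.3747374677772 ang 81.14856557941938
rib th 9.336511159181416 [436.2  13.5 112.5]
hook [463.3  20.3  54. ] [482.3  20.2  54. ] [481.8   2.9  54. ] [465.5   2.6  54. ]
-0.23336400691782952
1.1105451300441267
outer mid [482.1  11.5  54. ] edge normal ang -1.6300832964230096
axis->hook 45.94396618802453 -0.08210587937125946
opening ang 173.19117930740973
```

```bash
sed -i 's/precision=1/precision=3/' h.py
python3 - <<'E'
from h import *
save("wrist","w2.png"); c=cal("wrist"); s=read_state(); print(c["origin"],c["attitude"],s["eef_pos"],s["tool_rot"],s["clock"],s["qpos"])
im=cv2.imread("pics/w2.png"); g=cv2.cvtColor(im,cv2.COLOR_BGR2GRAY)
u,v=proj(c,[433.5,20.5,98]).astype(int);print(u,v)
m=(g<75).astype(np.uint8); m[:v-45]=0;m[v+45:]=0;m[:,:u-45]=0;m[:,u+45:]=0
k,_,st,ce=cv2.connectedComponentsWithStats(m);print(st[1:],ce[1:])
i=1+np.argmax(st[1:,4]); x,y,w,h=st[i,:4]
print("cap",plane(c,x+w/2-.5,y+h/2-.5,99))
E
```

```text
[446.369  99.322 393.821] [-0.283 -0.004 -0.124] [437.947  28.344 251.77 ] [3.138 0.003 1.447] 1.45 [-0.505  0.329  0.492  2.06  -0.21   0.797 -0.012]
316 234
[[ 333  194    1    2    2]
 [ 334  197    4    9   14]
 [ 284  199   77   58 2686]
 [ 359  206    2   12   18]
 [ 359  220    2    1    2]
 [ 290  222    3    3    7]
 [ 345  222    5    4   10]
 [ 359  222    1    1    1]
 [ 295  225    2    2    3]
 [ 290  227    3    2    4]
 [ 346  228    1    1    1]
 [ 357  231    3    7    8]
 [ 345  232    1    1    1]
 [ 353  232    1    1    1]
 [ 346  234    5    6   10]
 [ 353  235    2    2    2]
 [ 344  236    2    2    3]
 [ 351  237    2    1    2]
 [ 343  239    2    1    2]
 [ 355  238    1    1    1]
 [ 357  238    1    1    1]
 [ 355  255    1    1    1]
 [ 344  256    1    1    1]
 [ 271  278    4    1    4]] [[333.    194.5  ]
 [335.429 200.643]
 [317.426 229.719]
 [359.444 211.333]
 [359.5   220.   ]
 [291.286 223.   ]
 [346.9   223.2  ]
 [359.    222.   ]
 [295.667 225.667]
 [291.    227.75 ]
 [346.    228.   ]
 [358.375 234.   ]
 [345.    232.   ]
 [353.    232.   ]
 [348.1   236.4  ]
 [353.5   235.5  ]
 [344.333 236.333]
 [351.5   237.   ]
 [343.5   239.   ]
 [355.    238.   ]
 [357.    238.   ]
 [355.    255.   ]
 [344.    256.   ]
 [272.5   278.   ]]
cap [438.981  26.899  99.   ]
```

Emit:
apply_moves(increments=[{"tx": 0,"ty": 0,"tz": 0,"rx": 0,"ry": 0,"rz": 0,"claw": 0.05},{"tx": 0,"ty": 0,"tz": 0,"rx": 0,"ry": 0,"rz": 0,"claw": 0.05},{"tx": 0,"ty": 0,"tz": 0,"rx": 0,"ry": 0,"rz": 0,"claw": 0.05}])

```text
clock: 1.75
eef_pos: [435.5, 37.6, 250.9]
tool_rot: [-3.141, -0.0, 1.463]
force: [-0.3, 0.2, -1.2]
width: 50.2
```

```bash
cat >> h.py <<'E'
def look(f):
    c=cal("wrist"); im=save("wrist",f); c2=cal("wrist"); s=read_state()
    print("drift",np.array(c2["origin"])-c["origin"],"eef",s["eef_pos"],s["tool_rot"],"t",s["clock"]); return c,im[:,:,::-1]
E
python3 - <<'E'
from h import *
c,im=look("w3.png"); g=cv2.cvtColor(im,cv2.COLOR_RGB2GRAY)
u,v=proj(c,[433.5,20.5,99]);print(u,v)
x0,y0=int(u)-55,int(v)-50; print("crop origin",x0,y0)
o=im[y0:y0+95,x0:x0+110]/255.
cv2.imwrite("pics/c3.png",cv2.resize((o**.45*255).astype(np.uint8),None,fx=6,fy=6,interpolation=cv2.INTER_CUBIC))
np.savez("w3.npz",o=c["origin"],a=c["attitude"])
E
```

```text
drift [ 0.046 -0.055  0.04 ] eef [435.586  37.563 250.964] [-3.141 -0.     1.463] t 1.8
321.2378013800881 245.1829149973599
crop origin 266 195
```

View pics/c3.png

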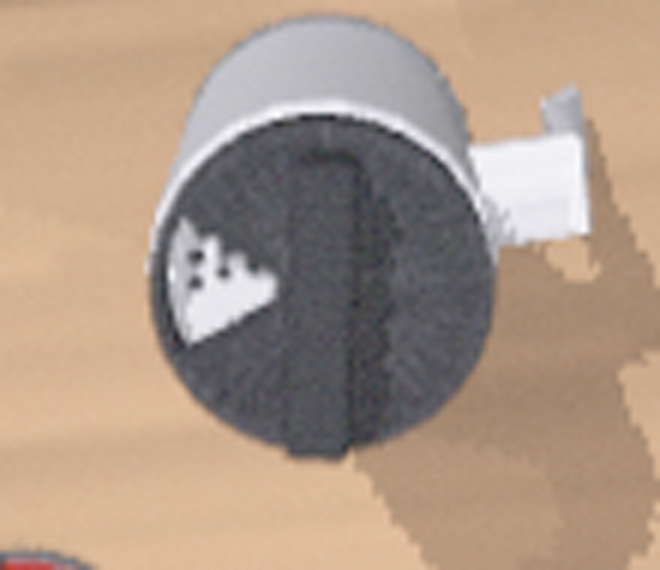

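Here the cap centre is at crop (323,285) and the rib runs from (325,153) to (318,455). The strap corners are (472,147), (583,133), (590,233) and (497,246).

Run:
```python
from h import *
z=np.load("w3.npz"); c=dict(cal("wrist")); c["origin"]=z["o"];c["attitude"]=z["a"]
g=lambda x,y,h:plane(c,266+x/6,195+y/6,h)
L=g(152,285,98);Rr=g(494,285,98);T=g(323,115,98);B=g(323,455,98)
print("cap",(L+Rr)/2,(T+B)/2,np.linalg.norm(L-Rr),np.linalg.norm(T-B))
a=g(325,153,112.5);b=g(318,455,112.5);print("rib",(a+b)/2,np.linalg.norm(a-b),np.degrees(np.arctan2(*(a-b)[[1,0]])))
h=[g(*p,54) for p in[(472,147),(583,133),(590,233),(497,246)]]
for d in (h[1]-h[0],h[2]-h[3]):print(np.degrees(np.arctan2(d[1],d[0])))
print("n",np.degrees(np.arctan2(*(h[1]-h[2])[[1,0]]))-90)
C=(L+Rr+T+B)/4;e=(h[1]+h[2])/2-C;print("hook",np.hypot(*e[:2]),np.degrees(np.arctan2(e[1],e[0])),np.degrees(1.463))
```

```text
cap [432.463  22.894  98.   ] [432.391  22.241  98.   ] 52.27468462374478 54.15900000033551
rib [432.402  23.747 112.5  ] 45.9996421501638 82.45410579491451
1.1812335832026313
2.0878834555891665
n -0.3068822948396246
hook 45.77371512254712 1.1581270370868504 83.82372542763945
```

Emit:
apply_moves(increments=[{"tx": -0.0032,"ty": -0.0148,"tz": -0.03,"rx": 0,"ry": 0,"rz": -0.27,"claw": 0.04},{"tx": -0.0032,"ty": -0.0148,"tz": -0.07,"rx": 0,"ry": 0,"rz": -0.27,"claw": 0.04},{"tx": -0.0032,"ty": -0.0148,"tz": -0.1,"rx": 0,"ry": 0,"rz": -0.27,"claw": 0.04},{"tx": -0.0032,"ty": -0.0148,"tz": -0.125,"rx": 0,"ry": 0,"rz": -0.27,"claw": 0.04},{"tx": -0.0032,"ty": -0.0148,"tz": -0.14,"rx": 0,"ry": 0,"rz": -0.27,"claw": 0.04},{"tx": -0.0032,"ty": -0.0148,"tz": -0.14,"rx": 0,"ry": 0,"rz": -0.27,"claw": 0.04},{"tx": -0.0032,"ty": -0.0148,"tz": -0.14,"rx": 0,"ry": 0,"rz": -0.27,"claw": 0.04},{"tx": -0.0032,"ty": -0.0148,"tz": -0.14,"rx": 0,"ry": 0,"rz": -0.27,"claw": 0.04}])

```text
clock: 2.6
eef_pos: [433.5, 21.6, 111.9]
tool_rot: [3.14, -0.0, 1.437]
force: [0.7, 0.6, 0.6]
width: 40.0
```

Emit:
apply_moves(increments=[{"tx": 0,"ty": 0,"tz": -0.006,"rx": 0,"ry": 0,"rz": 0,"claw": 0.03},{"tx": 0,"ty": 0,"tz": -0.01,"rx": 0,"ry": 0,"rz": 0,"claw": 0.02},{"tx": 0,"ty": 0,"tz": -0.01,"rx": 0,"ry": 0,"rz": 0,"claw": 0.016},{"tx": 0,"ty": 0,"tz": -0.01,"rx": 0,"ry": 0,"rz": 0,"claw": 0.016},{"tx": 0,"ty": 0,"tz": -0.01,"rx": 0,"ry": 0,"rz": 0,"claw": 0.014}])

```text
clock: 3.1
eef_pos: [432.8, 21.1, 101.2]
tool_rot: [3.142, -0.0, 1.436]
force: [0.6, 0.2, 0.4]
width: 14.1
```

Emit:
apply_moves(increments=[{"tx": 0,"ty": 0,"tz": 0,"rx": 0,"ry": 0,"rz": 0,"claw": 0.006},{"tx": 0,"ty": 0,"tz": 0,"rx": 0,"ry": 0,"rz": 0,"claw": 0.006},{"tx": 0,"ty": 0,"tz": 0,"rx": 0,"ry": 0,"rz": -1,"claw": 0.006},{"tx": 0,"ty": 0,"tz": 0,"rx": 0,"ry": 0,"rz": -2,"claw": 0.006},{"tx": 0,"ty": 0,"tz": 0,"rx": 0,"ry": 0,"rz": -3,"claw": 0.006},{"tx": 0,"ty": 0,"tz": 0,"rx": 0,"ry": 0,"rz": -4,"claw": 0.006},{"tx": 0,"ty": 0,"tz": 0,"rx": 0,"ry": 0,"rz": -5,"claw": 0.006},{"tx": 0,"ty": 0,"tz": 0,"rx": 0,"ry": 0,"rz": -6,"claw": 0.006},{"tx": 0,"ty": 0,"tz": 0,"rx": 0,"ry": 0,"rz": -7,"claw": 0.006},{"tx": 0,"ty": 0,"tz": 0,"rx": 0,"ry": 0,"rz": -8,"claw": 0.006}])

```text
clock: 4.1
eef_pos: [432.4, 21.1, 101.2]
tool_rot: [-3.141, 0.0, 0.734]
force: [-2.0, -0.2, 3.5]
width: 8.0
```

Emit:
apply_moves(increments=[{"tx": 0,"ty": 0,"tz": 0,"rx": 0,"ry": 0,"rz": -1,"claw": 0.006},{"tx": 0,"ty": 0,"tz": 0,"rx": 0,"ry": 0,"rz": -2,"claw": 0.006},{"tx": 0,"ty": 0,"tz": 0,"rx": 0,"ry": 0,"rz": -3,"claw": 0.006},{"tx": 0,"ty": 0,"tz": 0,"rx": 0,"ry": 0,"rz": -4,"claw": 0.006},{"tx": 0,"ty": 0,"tz": 0,"rx": 0,"ry": 0,"rz": -5,"claw": 0.006},{"tx": 0,"ty": 0,"tz": 0,"rx": 0,"ry": 0,"rz": -6,"claw": 0.006},{"tx": 0,"ty": 0,"tz": 0,"rx": 0,"ry": 0,"rz": -7,"claw": 0.006},{"tx": 0,"ty": 0,"tz": 0,"rx": 0,"ry": 0,"rz": -8,"claw": 0.006},{"tx": 0,"ty": 0,"tz": 0,"rx": 0,"ry": 0,"rz": -8.1,"claw": 0.006},{"tx": 0,"ty": 0,"tz": 0,"rx": 0,"ry": 0,"rz": -8.1,"claw": 0.006},{"tx": 0,"ty": 0,"tz": 0,"rx": 0,"ry": 0,"rz": -8.1,"claw": 0.006}])

```text
clock: 5.2
eef_pos: [432.9, 21.4, 101.2]
tool_rot: [-3.141, -0.0, 0.033]
force: [-0.9, 1.1, 4.9]
width: 8.1
```

Emit:
apply_moves(increments=[{"tx": 0,"ty": 0,"tz": 0,"rx": 0,"ry": 0,"rz": 0,"claw": 0.03},{"tx": 0,"ty": 0,"tz": 0,"rx": 0,"ry": 0,"rz": 0,"claw": 0.03},{"tx": 0,"ty": 0,"tz": 0.03,"rx": 0,"ry": 0,"rz": 0,"claw": 0.05},{"tx": 0,"ty": 0,"tz": 0.07,"rx": 0,"ry": 0,"rz": 0,"claw": 0.07},{"tx": 0,"ty": 0,"tz": 0.11,"rx": 0,"ry": 0,"rz": 0,"claw": 0.085},{"tx": 0,"ty": 0,"tz": 0.13,"rx": 0,"ry": 0,"rz": 0,"claw": 0.085},{"tx": 0,"ty": 0,"tz": 0.13,"rx": 0,"ry": 0,"rz": 0,"claw": 0.085},{"tx": 0,"ty": 0,"tz": 0.13,"rx": 0,"ry": 0,"rz": 0,"claw": 0.085},{"tx": 0,"ty": 0,"tz": 0.13,"rx": 0,"ry": 0,"rz": 0,"claw": 0.085},{"tx": 0,"ty": 0,"tz": 0.13,"rx": 0,"ry": 0,"rz": 0,"claw": 0.085}])

```text
clock: 6.2
eef_pos: [432.0, 21.1, 230.1]
tool_rot: [3.141, 0.002, 0.031]
force: [-0.4, -0.3, -0.8]
width: 85.2
```

Run:
```python
from h import *
c,im=look("w4.png")
u,v=proj(c,[432.9,21.4,99]);print(u,v)
x0,y0=int(u)-55,int(v)-50; print("crop origin",x0,y0)
o=im[y0:y0+95,x0:x0+110]/255.
cv2.imwrite("pics/c4.png",cv2.resize((o**.45*255).astype(np.uint8),None,fx=6,fy=6,interpolation=cv2.INTER_CUBIC))
np.savez("w4.npz",o=c["origin"],a=c["attitude"])
```

```text
drift [ 0.096 -0.068  0.142] eef [432.197  20.999 230.232] [3.141 0.002 0.031] t 6.25
322.22657547513205 230.66345335005374
crop origin 267 180
```

View pics/c4.png

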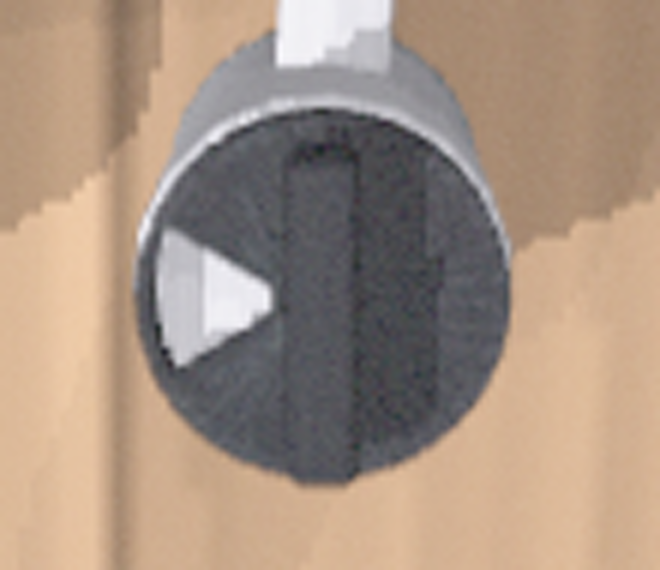

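The opening at crop (215,300) now lies over blank plate, and the rib (322,150 to 328,480) lines up with the hook at (335,30). Next I'll measure the hook's yaw and the body centre.

Run:
```python
from h import *
z=np.load("w4.npz"); c=dict(cal("wrist")); c["origin"]=z["o"];c["attitude"]=z["a"]
g=lambda x,y,h:plane(c,267+x/6,180+y/6,h)
L=g(137,293,98);Rr=g(511,293,98);T=g(324,106,98);B=g(324,479,98)
print("cap",(L+Rr)/2,(T+B)/2,np.linalg.norm(L-Rr),np.linalg.norm(T-B))
a=g(322,152,112.5);b=g(328,481,112.5);print("rib",(a+b)/2,np.linalg.norm(a-b),np.degrees(np.arctan2(*(a-b)[[1,0]])))
im=cv2.imread("pics/w4.png"); G=im.min(2).astype(int)
for r in range(166,190):
    q=np.where(G[r,295:350]>200)[0]
    if len(q): 
        l,rr=q[0]+295,q[-1]+295; P=plane(c,l-.5,r,54);Q=plane(c,rr+.5,r,54);print(r,l,rr,P[:2],Q[:2])
```

```text
cap [434.203  22.471  98.   ] [433.56   22.453  98.   ] 52.511987885390575 53.97128159710785
rib [434.064  22.309 112.5  ] 45.396564711797176 2.7580149040444897
171 314 319 [478.482  30.855] [478.654  25.268]
172 314 331 [477.567  30.833] [478.084  14.057]
173 314 331 [476.651  30.811] [477.168  14.021]
174 314 331 [475.733  30.789] [476.251  13.985]
175 314 331 [474.813  30.766] [475.332  13.95 ]
176 314 331 [473.892  30.744] [474.411  13.914]
177 314 331 [472.97   30.722] [473.489  13.878]
178 314 330 [472.046  30.7  ] [472.536  14.778]
179 314 331 [471.121  30.677] [471.64   13.805]
180 314 331 [470.194  30.655] [470.714  13.769]
181 314 330 [469.265  30.632] [469.757  14.672]
182 314 329 [468.335  30.61 ] [468.798  15.576]
183 314 329 [467.404  30.587] [467.867  15.541]
184 314 325 [466.47   30.565] [466.818  19.271]
185 314 325 [465.536  30.542] [465.884  19.239]
186 314 324 [464.6   30.52] [464.919  20.15 ]
187 313 321 [463.633  31.441] [463.894  22.949]
188 313 320 [462.694  31.419] [462.926  23.865]
189 313 320 [461.753  31.397] [461.986  23.836]
```

Emit:
apply_moves(increments=[{"tx": 0.0018,"ty": 0.0014,"tz": -0.04,"rx": 0,"ry": 0,"rz": 0,"claw": 0.085},{"tx": 0.0018,"ty": 0.0014,"tz": -0.08,"rx": 0,"ry": 0,"rz": 0,"claw": 0.085},{"tx": 0.0018,"ty": 0.0014,"tz": -0.115,"rx": 0,"ry": 0,"rz": 0,"claw": 0.085},{"tx": 0.0018,"ty": 0.0014,"tz": -0.14,"rx": 0,"ry": 0,"rz": 0,"claw": 0.085},{"tx": 0.0018,"ty": 0.0014,"tz": -0.16,"rx": 0,"ry": 0,"rz": 0,"claw": 0.085},{"tx": 0.0018,"ty": 0.0014,"tz": -0.175,"rx": 0,"ry": 0,"rz": 0,"claw": 0.085},{"tx": 0.0018,"ty": 0.0014,"tz": -0.175,"rx": 0,"ry": 0,"rz": 0,"claw": 0.085},{"tx": 0.0018,"ty": 0.0014,"tz": -0.175,"rx": 0,"ry": 0,"rz": 0,"claw": 0.085}])

```text
clock: 7.05
eef_pos: [434.3, 22.1, 55.9]
tool_rot: [3.141, 0.001, 0.03]
force: [-0.0, -0.3, 0.7]
width: 85.1
```

Emit:
apply_moves(increments=[{"tx": 0,"ty": 0,"tz": 0,"rx": 0,"ry": 0,"rz": 0,"claw": 0.066},{"tx": 0,"ty": 0,"tz": 0,"rx": 0,"ry": 0,"rz": 0,"claw": 0.06},{"tx": 0,"ty": 0,"tz": 0,"rx": 0,"ry": 0,"rz": 0,"claw": 0.056},{"tx": 0,"ty": 0,"tz": 0,"rx": 0,"ry": 0,"rz": 0,"claw": 0.045},{"tx": 0,"ty": 0,"tz": 0,"rx": 0,"ry": 0,"rz": 0,"claw": 0.045},{"tx": 0,"ty": 0,"tz": 0,"rx": 0,"ry": 0,"rz": 0,"claw": 0.045},{"tx": 0,"ty": 0,"tz": 0,"rx": 0,"ry": 0,"rz": 0,"claw": 0.045}])

```text
clock: 7.75
eef_pos: [435.1, 22.2, 57.1]
tool_rot: [3.141, -0.002, 0.031]
force: [-1.5, -2.0, 8.6]
width: 54.5
```

Emit:
apply_moves(increments=[{"tx": 0,"ty": 0,"tz": 0.02,"rx": 0,"ry": 0,"rz": 0,"claw": 0.045},{"tx": 0,"ty": 0,"tz": 0.05,"rx": 0,"ry": 0,"rz": 0,"claw": 0.045},{"tx": 0,"ty": 0,"tz": 0.09,"rx": 0,"ry": 0,"rz": 0,"claw": 0.045},{"tx": 0,"ty": 0,"tz": 0.13,"rx": 0,"ry": 0,"rz": 0,"claw": 0.045},{"tx": 0,"ty": 0,"tz": 0.17,"rx": 0,"ry": 0,"rz": 0,"claw": 0.045},{"tx": 0.02,"ty": -0.005,"tz": 0.21,"rx": 0,"ry": 0,"rz": 0,"claw": 0.045},{"tx": 0.05,"ty": -0.01,"tz": 0.245,"rx": 0,"ry": 0,"rz": 0,"claw": 0.045},{"tx": 0.085,"ty": -0.02,"tz": 0.26,"rx": 0,"ry": 0,"rz": 0,"claw": 0.045},{"tx": 0.105,"ty": -0.02,"tz": 0.26,"rx": 0,"ry": 0,"rz": 0,"claw": 0.045},{"tx": 0.105,"ty": -0.02,"tz": 0.26,"rx": 0,"ry": 0,"rz": 0,"claw": 0.045},{"tx": 0.105,"ty": -0.02,"tz": 0.26,"rx": 0,"ry": 0,"rz": 0,"claw": 0.045},{"tx": 0.105,"ty": -0.02,"tz": 0.26,"rx": 0,"ry": 0,"rz": 0,"claw": 0.045}])

```text
clock: 8.95
eef_pos: [538.1, 2.8, 315.5]
tool_rot: [-3.141, 0.002, 0.031]
force: [-0.7, -0.7, -2.9]
width: 54.4
```

Emit:
apply_moves(increments=[{"tx": 0,"ty": 0,"tz": 0,"rx": 0,"ry": 0,"rz": 0,"claw": 0.045},{"tx": 0,"ty": 0,"tz": 0,"rx": 0,"ry": 0,"rz": 0,"claw": 0.045},{"tx": 0,"ty": 0,"tz": 0,"rx": 0,"ry": 0,"rz": 0,"claw": 0.045}])

```text
clock: 9.25
eef_pos: [539.3, 2.8, 316.1]
tool_rot: [-3.141, 0.0, 0.031]
force: [-0.1, 0.4, -2.3]
width: 54.3
```

Run:
```python
from h import *
c,im=look("w5.png"); np.savez("w5.npz",o=c["origin"],a=c["attitude"]); print(c["origin"],c["attitude"])
for p in [(629,232,235),(650,0,235),(670,-213,235)]: print(proj(c,p))
```

```text
drift [ 0.092 -0.029  0.019] eef [539.367   2.689 316.146] [-3.141  0.     0.031] t 9.3
[609.528   5.83  458.368] [-0.279  0.    -1.54 ]
[-42.677 100.408]
[333.354  76.049]
[691.663  51.518]
```

View pics/w5.png

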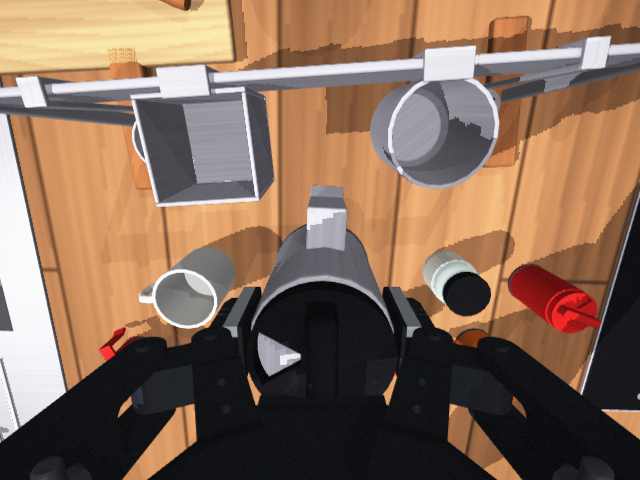

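The shaker is held with its hook at (326,215). The rail's top runs through roughly (300,72) to (400,65). The tin's strap is at (184,81) and the cup's at (449,63). Next come numeric profiles of the rail and the hook.

Run:
```python
from h import *
G=cv2.imread("pics/w5.png").min(2).astype(int)
for x in (65,120,240,290,340,390,530):print(x,list(enumerate(G[52:110:1,x],52)) if x==340 else G[45:110,x].tolist())
for y in (190,200,215,230,240):print(y,G[y,298:356].tolist())
print("col326",G[178:256,326].tolist())
print("row80",G[80,150:220].tolist());print("row62",G[62,415:485].tolist())
```

```text
65 [174, 174, 172, 166, 156, 150, 155, 159, 162, 158, 158, 155, 149, 148, 149, 148, 152, 153, 152, 156, 159, 154, 144, 127, 93, 70, 71, 83, 94, 95, 93, 94, 93, 95, 97, 94, 78, 103, 174, 221, 233, 233, 235, 238, 240, 239, 226, 192, 134, 103, 86, 87, 85, 88, 89, 91, 88, 66, 68, 68, 70, 81, 99, 102, 87]
120 [167, 163, 150, 113, 116, 127, 135, 122, 131, 120, 128, 121, 132, 119, 129, 111, 115, 103, 82, 82, 78, 79, 78, 76, 75, 76, 77, 77, 77, 77, 78, 76, 78, 94, 166, 225, 237, 238, 240, 242, 242, 241, 232, 205, 149, 100, 117, 117, 114, 113, 115, 113, 114, 113, 110, 113, 95, 85, 86, 88, 87, 73, 73, 72, 87]
240 [77, 75, 73, 74, 75, 74, 73, 77, 77, 76, 74, 74, 75, 73, 75, 77, 93, 120, 123, 120, 120, 120, 122, 111, 77, 141, 205, 227, 235, 234, 236, 238, 240, 239, 223, 190, 130, 116, 115, 109, 93, 138, 214, 235, 236, 235, 206, 105, 108, 105, 108, 107, 109, 106, 106, 123, 153, 151, 150, 148, 156, 157, 157, 157, 155]
290 [78, 79, 77, 76, 75, 75, 70, 55, 53, 53, 54, 53, 53, 52, 56, 53, 53, 55, 53, 53, 54, 71, 145, 212, 232, 233, 234, 236, 239, 240, 233, 212, 172, 112, 118, 115, 115, 116, 115, 115,
[... 3627 characters left out ...]
240, 240, 240, 240, 239, 240, 240, 234, 236, 237, 237, 238, 238, 237, 237, 237, 237, 238, 237, 237, 238, 238, 238, 239, 239, 239, 239, 238, 239, 238, 237, 239, 239, 238, 238, 238, 238, 239, 239, 239, 239, 239, 239, 238, 239, 239, 238, 239, 238, 238, 239, 239, 239, 239, 240, 224, 156, 83, 145, 158, 158, 157, 157, 234, 236, 235, 235, 232, 231]
row62 [233, 235, 235, 235, 235, 235, 227, 226, 163, 167, 225, 234, 235, 233, 232, 233, 234, 234, 234, 232, 233, 233, 233, 234, 233, 233, 233, 233, 233, 233, 235, 233, 232, 232, 233, 233, 233, 232, 232, 232, 232, 232, 232, 232, 232, 233, 233, 232, 233, 232, 232, 231, 232, 232, 232, 232, 231, 231, 235, 197, 230, 229, 229, 212, 225, 226, 225, 224, 224, 223]
```

Run:
```python
from h import *
z=np.load("w5.npz"); c=dict(cal("wrist")); c["origin"]=z["o"];c["attitude"]=z["a"]
g=lambda u,v,h:plane(c,u,v,h)
X=[65,120,240,290,340,390,530];V=[87.7,83.7,75.6,71.7,68.5,65,55.6]
P=np.array([g(u,v,235)[:2] for u,v in zip(X,V)]);print(P)
k=np.polyfit(P[:,1],P[:,0],1);print("rail x=%.4f*y+%.2f yaw %.2f deg"%(k[0],k[1],np.degrees(-np.arctan(k[0]))),"thick",np.linalg.norm(g(340,63,235)-g(340,74,235)))
t=g(183,81,239);u=g(449,63,239);print("straps",t,u,(t+u)/2,np.linalg.norm(t-u))
for p in[(258,198),(268,93),(132,97),(158,205)]:print("tin rim?",g(*p,235))
q=g(389,130,235),g(498,130,235);print("cup",q,np.linalg.norm(q[0]-q[1]))
for h in(311,313,315):
    a=g(307,208,h);b=g(346.6,208,h);m=(a+b)/2;cc=(g(306,240,h)+g(344.6,240,h))/2;d=m-cc
    n=(b-a);print(h,"outer",m,"w",np.linalg.norm(n),"yaw",np.degrees(np.arctan2(d[1],d[0])),"edge yaw",np.degrees(np.arctan2(n[1],n[0]))+90)
# cap centre
```

```text
[[ 638.358  164.097]
 [ 641.669  130.104]
 [ 648.477   56.665]
 [ 651.578   26.332]
 [ 654.278   -3.842]
 [ 657.128  -33.855]
 [ 664.816 -117.104]]
rail x=-0.0942*y+653.89 yaw 5.38 deg thick 6.022441225003429
straps [643.762  89.973 239.   ] [658.43  -67.882 239.   ] [651.096  11.046 239.   ] 158.53515560154932
tin rim? [574.172  47.305 235.   ]
tin rim? [639.245  39.796 235.   ]
tin rim? [634.341 123.713 235.   ]
tin rim? [567.339 114.615 235.   ]
cup (array([619.998, -36.477, 235.   ]), array([ 622.156, -105.426,  235.   ])) 68.98265036066952
311 outer [582.694   2.707 311.   ] w 17.609498888178244 yaw -0.6158391520867257 edge yaw 1.7948495378072664
313 outer [583.058   2.749 313.   ] w 17.370511553768658 yaw -0.6158391520867266 edge yaw 1.79484953780711
315 outer [583.422   2.792 315.   ] w 17.131524219359072 yaw -0.6158391520867285 edge yaw 1.7948495378073517
```

Emit:
apply_moves(increments=[{"tx": 0.02,"ty": 0.002,"tz": 0,"rx": 0,"ry": 0,"rz": 0.3,"claw": 0.045},{"tx": 0.045,"ty": 0.004,"tz": 0,"rx": 0,"ry": 0,"rz": 0.6,"claw": 0.045},{"tx": 0.065,"ty": 0.006,"tz": 0,"rx": 0,"ry": 0,"rz": 0.88,"claw": 0.045},{"tx": 0.077,"ty": 0.006,"tz": 0,"rx": 0,"ry": 0,"rz": 0.88,"claw": 0.045},{"tx": 0.081,"ty": 0.006,"tz": 0,"rx": 0,"ry": 0,"rz": 0.88,"claw": 0.045},{"tx": 0.081,"ty": 0.006,"tz": 0,"rx": 0,"ry": 0,"rz": 0.88,"claw": 0.045},{"tx": 0.081,"ty": 0.006,"tz": 0,"rx": 0,"ry": 0,"rz": 0.88,"claw": 0.045},{"tx": 0.081,"ty": 0.006,"tz": 0,"rx": 0,"ry": 0,"rz": 0.88,"claw": 0.045},{"tx": 0.081,"ty": 0.006,"tz": 0,"rx": 0,"ry": 0,"rz": 0.88,"claw": 0.045}])

```text
clock: 10.2
eef_pos: [620.2, 8.6, 316.3]
tool_rot: [-3.141, -0.0, 0.108]
force: [0.5, 0.0, -3.1]
width: 54.7
```

Run:
```python
from h import *
c,im=look("w6.png"); np.savez("w6.npz",o=c["origin"],a=c["attitude"])
```

```text
drift [ 0.092  0.036 -0.003] eef [620.235   8.685 316.316] [-3.141 -0.     0.108] t 10.25
```

View pics/w6.png

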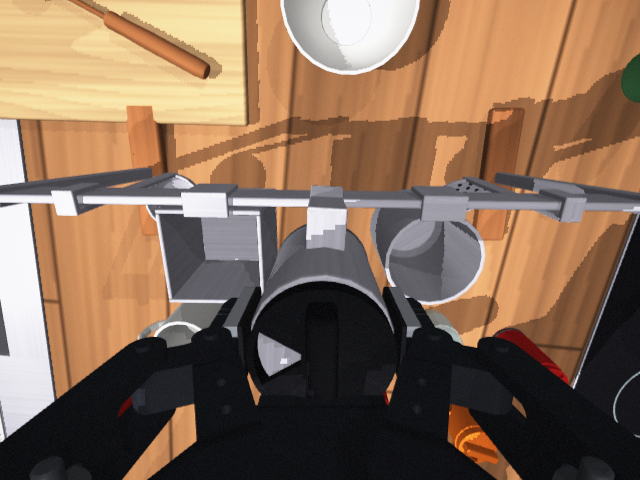

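The rail runs across rows of about 192 to 206, the straps are at (210,200) and (444,204), and the hook is at (327,215), midway between them. Now I'll re-measure from this closer view.

Run:
```python
from h import *
z=np.load("w6.npz"); c=dict(cal("wrist")); c["origin"]=z["o"];c["attitude"]=z["a"]
G=cv2.imread("pics/w6.png").min(2).astype(int); g=lambda u,v,h:plane(c,u,v,h)
P=[]
for x in (110,150,260,285,300,360,375,400,500,520):
    col=G[175:225,x]; print(x,col[5:40].tolist()) if x in(285,375) else 0
    q=np.where(col>185)[0]
    if len(q): 
        a,b=g(x,175+q[0]-.5,235),g(x,175+q[-1]+.5,235); print(x,q[0]+175,q[-1]+175,(a+b)[:2]/2,np.linalg.norm(a-b))
print("row215",[i for i in range(295,365) if G[215,i]>140][::60],"col326",G[200:256,326].tolist())
q=[i for i in range(295,365) if G[214,i]>140];print(q[0],q[-1])
a=g(q[0]-.5,208,313);b=g(q[-1]+.5,208,313);print("outer",(a+b)/2,"yaw",np.degrees(np.arctan2(*(b-a)[[1,0]]))+90)
t=g(210,200,239);u=g(444,204,239);print("straps",t,u,(t+u)/2,np.linalg.norm(t-u))
```

```text
110 197 203 [639.573 154.316] 4.785500904739223
150 197 214 [638.664 127.781] 12.355827641863877
260 199 205 [649.048  54.282] 4.735928582644865
285 [53, 49, 55, 51, 53, 53, 53, 56, 56, 68, 89, 90, 92, 90, 88, 91, 94, 98, 141, 209, 236, 240, 241, 243, 244, 239, 199, 66, 68, 67, 68, 70, 71, 71, 70]
285 199 206 [650.515  37.57 ] 5.412412391463487
300 199 206 [651.6    27.555] 5.41076396267672
375 [62, 65, 61, 60, 60, 63, 65, 63, 62, 61, 68, 88, 91, 92, 93, 90, 90, 93, 93, 114, 145, 157, 164, 161, 168, 167, 158, 130, 97, 131, 131, 131, 131, 132, 131]
row215 [307] col326 [94, 91, 90, 92, 94, 92, 93, 123, 185, 227, 240, 235, 234, 235, 234, 233, 234, 235, 234, 235, 234, 234, 233, 233, 234, 232, 234, 234, 234, 218, 165, 161, 162, 162, 164, 161, 163, 164, 164, 161, 163, 164, 161, 161, 163, 163, 155, 128, 90, 91, 89, 94, 93, 93, 92, 94]
307 346
outer [663.842  12.108 313.   ] yaw 6.180127407565294
straps [647.569  86.413 239.   ] [661.538 -67.252 239.   ] [654.554   9.58  239.   ] 154.2983037553236
```

Emit:
apply_moves(increments=[{"tx": 0,"ty": 0,"tz": -0.015,"rx": 0,"ry": 0,"rz": 0,"claw": 0.045},{"tx": 0,"ty": 0,"tz": -0.03,"rx": 0,"ry": 0,"rz": 0,"claw": 0.045},{"tx": 0,"ty": 0,"tz": -0.04,"rx": 0,"ry": 0,"rz": 0,"claw": 0.045},{"tx": 0,"ty": 0,"tz": -0.05,"rx": 0,"ry": 0,"rz": 0,"claw": 0.045},{"tx": 0,"ty": 0,"tz": -0.06,"rx": 0,"ry": 0,"rz": 0,"claw": 0.045},{"tx": 0,"ty": 0,"tz": -0.064,"rx": 0,"ry": 0,"rz": 0,"claw": 0.045},{"tx": 0,"ty": 0,"tz": -0.064,"rx": 0,"ry": 0,"rz": 0,"claw": 0.045},{"tx": 0,"ty": 0,"tz": -0.064,"rx": 0,"ry": 0,"rz": 0,"claw": 0.045}])

```text
clock: 11.05
eef_pos: [620.9, 8.4, 252.4]
tool_rot: [3.141, -0.001, 0.108]
force: [-0.6, -0.6, -2.6]
width: 54.5
```

Run:
```python
from h import *
c,im=look("w7.png"); s=save("side","s7.png")[:,:,::-1]
a=cv2.resize(im[130:330,180:480],None,fx=2.66,fy=2.66)[:,:800]
s2=save("scene","sc7.png")[:,:,::-1]
b=cv2.resize(s[150:260,330:470],None,fx=2,fy=2);d=cv2.resize(s2[190:320,210:370],None,fx=1.7,fy=1.7)
o=np.zeros((600,800,3),np.uint8);A=cv2.resize(im[130:310,200:460],(520,360));o[:360,:520]=A
B=cv2.resize(s[150:270,345:465],(280,280));o[:280,520:]=B;D=cv2.resize(s2[190:310,220:380],(320,240));o[360:,:320]=D
cv2.imwrite("pics/c7.png",o)
```

```text
drift [ 0.039 -0.023  0.222] eef [620.99    8.341 252.62 ] [ 3.141 -0.001  0.108] t 11.1
```

View pics/c7.png

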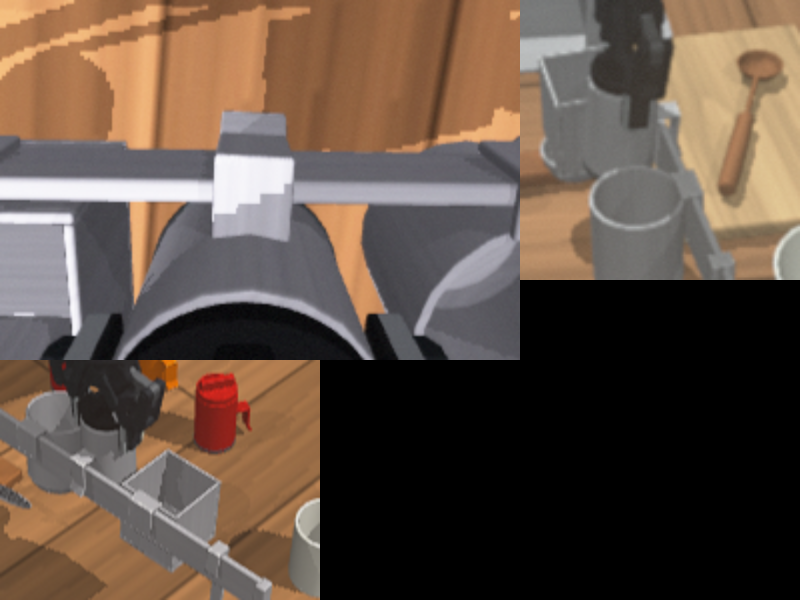

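The bar is inside the hook's slot with the leg behind it, and there is clearance to the tin and the cup on both sides. I'll lower the last 10 mm or so.

Emit:
apply_moves(increments=[{"tx": 0,"ty": 0,"tz": -0.003,"rx": 0,"ry": 0,"rz": 0,"claw": 0.045},{"tx": 0,"ty": 0,"tz": -0.006,"rx": 0,"ry": 0,"rz": 0,"claw": 0.045},{"tx": 0,"ty": 0,"tz": -0.008,"rx": 0,"ry": 0,"rz": 0,"claw": 0.045},{"tx": 0,"ty": 0,"tz": -0.008,"rx": 0,"ry": 0,"rz": 0,"claw": 0.045},{"tx": 0,"ty": 0,"tz": -0.008,"rx": 0,"ry": 0,"rz": 0,"claw": 0.045}])

```text
clock: 11.7
eef_pos: [620.6, 8.6, 244.0]
tool_rot: [3.142, 0.0, 0.108]
force: [-0.5, -0.4, -2.5]
width: 54.5
```

Emit:
apply_moves(increments=[{"tx": 0,"ty": 0,"tz": -0.001,"rx": 0,"ry": 0,"rz": 0,"claw": 0.045},{"tx": 0,"ty": 0,"tz": -0.002,"rx": 0,"ry": 0,"rz": 0,"claw": 0.045},{"tx": 0,"ty": 0,"tz": -0.002,"rx": 0,"ry": 0,"rz": 0,"claw": 0.045},{"tx": 0,"ty": 0,"tz": -0.002,"rx": 0,"ry": 0,"rz": 0,"claw": 0.045}])

```text
clock: 12.1
eef_pos: [620.7, 8.5, 242.2]
tool_rot: [3.142, -0.0, 0.108]
force: [-0.4, -0.4, -2.3]
width: 54.6
```

Emit:
apply_moves(increments=[{"tx": 0,"ty": 0,"tz": -0.001,"rx": 0,"ry": 0,"rz": 0,"claw": 0.045},{"tx": 0,"ty": 0,"tz": -0.0015,"rx": 0,"ry": 0,"rz": 0,"claw": 0.045},{"tx": 0,"ty": 0,"tz": -0.0015,"rx": 0,"ry": 0,"rz": 0,"claw": 0.045},{"tx": 0,"ty": 0,"tz": -0.0015,"rx": 0,"ry": 0,"rz": 0,"claw": 0.045}])

```text
clock: 12.5
eef_pos: [620.5, 8.5, 241.9]
tool_rot: [-3.141, -0.001, 0.108]
force: [-3.6, 0.9, 6.6]
width: 54.1
```

Emit:
apply_moves(increments=[{"tx": 0,"ty": 0,"tz": 0.0005,"rx": 0,"ry": 0,"rz": 0,"claw": 0.056},{"tx": 0,"ty": 0,"tz": 0.0005,"rx": 0,"ry": 0,"rz": 0,"claw": 0.058},{"tx": 0,"ty": 0,"tz": 0.0005,"rx": 0,"ry": 0,"rz": 0,"claw": 0.061},{"tx": 0,"ty": 0,"tz": 0.0005,"rx": 0,"ry": 0,"rz": 0,"claw": 0.066},{"tx": 0,"ty": 0,"tz": 0.0005,"rx": 0,"ry": 0,"rz": 0,"claw": 0.072},{"tx": 0,"ty": 0,"tz": 0.0005,"rx": 0,"ry": 0,"rz": 0,"claw": 0.072},{"tx": 0,"ty": 0,"tz": 0.0005,"rx": 0,"ry": 0,"rz": 0,"claw": 0.072}])

```text
clock: 13.2
eef_pos: [620.6, 8.5, 241.0]
tool_rot: [3.142, 0.0, 0.108]
force: [0.0, -0.8, 0.7]
width: 71.8
```

Run:
```python
from h import *
c,im=look("w8.png"); s=save("side","s8.png")[:,:,::-1]; s2=save("scene","sc8.png")[:,:,::-1]
o=np.zeros((600,800,3),np.uint8);o[:360,:480]=cv2.resize(im,(480,360))
o[:320,480:]=cv2.resize(s[150:270,345:465],(320,320));o[360:,:320]=cv2.resize(s2[190:310,220:380],(320,240))
cv2.imwrite("pics/c8.png",o)
```

```text
drift [-0.004  0.001  0.014] eef [620.615   8.536 241.074] [ 3.142 -0.     0.108] t 13.25
```

View pics/c8.png

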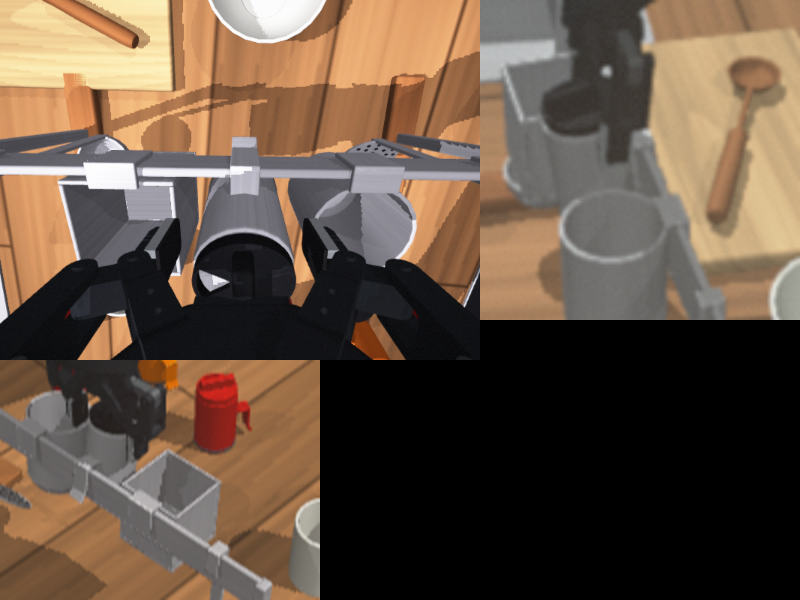

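The shaker hangs on the rail leaning slightly, with both pads clear of it and the force near zero. I'll retreat straight up.

Emit:
apply_moves(increments=[{"tx": 0,"ty": 0,"tz": 0.01,"rx": 0,"ry": 0,"rz": 0,"claw": 0.074},{"tx": 0,"ty": 0,"tz": 0.025,"rx": 0,"ry": 0,"rz": 0,"claw": 0.074},{"tx": 0,"ty": 0,"tz": 0.045,"rx": 0,"ry": 0,"rz": 0,"claw": 0.074},{"tx": 0,"ty": 0,"tz": 0.075,"rx": 0,"ry": 0,"rz": 0,"claw": 0.074},{"tx": 0,"ty": 0,"tz": 0.11,"rx": 0,"ry": 0,"rz": 0,"claw": 0.074},{"tx": -0.02,"ty": 0,"tz": 0.15,"rx": 0,"ry": 0,"rz": 0,"claw": 0.074},{"tx": -0.05,"ty": 0,"tz": 0.18,"rx": 0,"ry": 0,"rz": 0,"claw": 0.074},{"tx": -0.08,"ty": 0,"tz": 0.2,"rx": 0,"ry": 0,"rz": 0,"claw": 0.074},{"tx": -0.08,"ty": 0,"tz": 0.2,"rx": 0,"ry": 0,"rz": 0,"claw": 0.074},{"tx": -0.08,"ty": 0,"tz": 0.2,"rx": 0,"ry": 0,"rz": 0,"claw": 0.074},{"tx": -0.08,"ty": 0,"tz": 0.2,"rx": 0,"ry": 0,"rz": 0,"claw": 0.074}])

```text
clock: 14.45
eef_pos: [541.0, 9.1, 440.9]
tool_rot: [-3.141, 0.0, 0.109]
force: [0.8, 0.2, 0.0]
width: 73.9
```

Run:
```python
from h import *
c,im=look("w9.png"); s=save("side","s9.png")[:,:,::-1]
o=np.zeros((600,800,3),np.uint8)
u,v=proj(c,[612,7,250]).astype(int);print(u,v)
y0=max(0,v-110);x0=max(0,u-160)
o[:600,:440]=cv2.resize(cv2.resize(im,(440,330)),(440,330)).repeat(1,0)[:330] if 0 else 0
o[:330,:440]=cv2.resize(im,(440,330)); o[:360,440:]=cv2.resize(s[130:370,180:420],(360,360))
z=im[max(0,v-50):v+50,max(0,u-80):u+80]/255.;o[330:600,:432]=cv2.resize((z**.6*255).astype(np.uint8),(432,270))
cv2.imwrite("pics/c9.png",o)
```

```text
drift [ 0.111 -0.013 -0.479] eef [540.992   9.013 440.484] [3.141 0.001 0.108] t 14.5
332 145
```

View pics/c9.png

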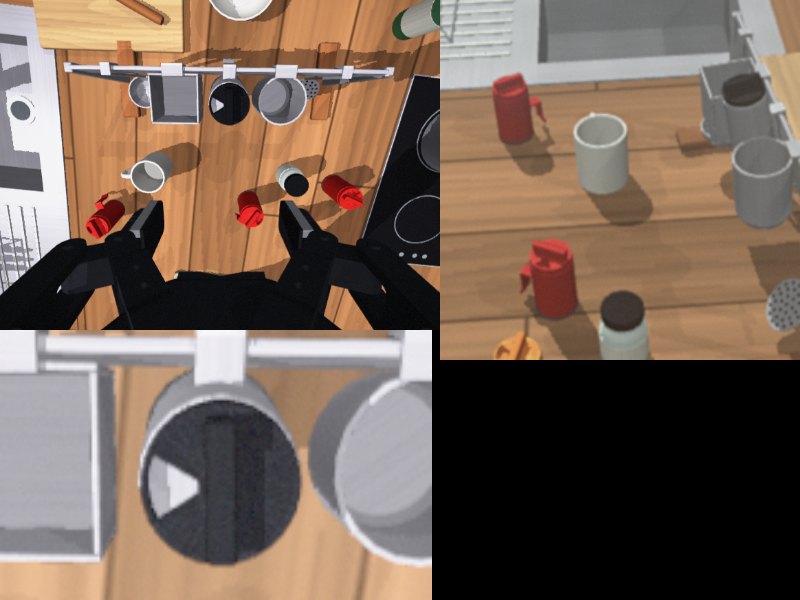

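The shaker hangs in the gap with its cap shut and rib in line with the hook. The neighbours and the row look undisturbed, and the robot is clear, so I'm handing the job in.

```bash
python3 -c "
from cell import *
print(read_state()['clock'],finish_job())"
```

```text
the job is handed in; nothing more can be done
14.55 None
```

The shaker now hangs on the rail in the free gap between the tin and the cup, with its cap shut. I handed the job in at 14.6 s.

- **Cap:** I turned it about 81° clockwise by its rib while the shaker stood on the worktop. The opening now lies over blank plate. The rib is within about 1–3° of the hook; my separate readings of the hook's yaw disagreed by about 2°, so I can't say closer than that.
- **Hanging:** I gripped the body, lifted it and lowered the hook over the rail. I let go only once the wrist force changed from -2.3 N, the shaker's weight, to about +6.6 N, showing that it was seated.
- **Last checks:** In the final pictures the shaker hangs with a slight lean and shows clearance on both sides. By eye, the tin, cup, ladle, skimmer, mug and jar look undisturbed. The gripper was open and well clear, with about 0 N on the tool.
- **Disagreement:** The side camera put the gap's middle about 5 mm away from where the wrist camera put it. I used the wrist camera, because it showed the hook and rail in the same picture.

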